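# Pry the spring ring off a juicer's drive shaft with a hooked pick

## Robot

A 7-joint arm with a two-finger parallel gripper is mounted at the origin on the work surface. World frame = base frame: x ahead of the robot, y to its left, z up, the work surface at z = 0. Lengths are in m, angles in rad, forces in N, time in s.
With the tool pointing down it reaches from about 0.4 to 0.85 m from the base axis. Payload 10.4 kg.
Tool frame: the origin (TCP) lies on the centre line of the jaws, within the pads' length; the fingertips stand robot.finger_overhang ahead of it and the grasp point (between the pads) lies 11 mm behind it (robot.finger_overhang is the distance from the TCP to the fingertips, in m); z points along the fingers, y is the line along which they close (so a half turn about z gives the same grasp; the last joint's range is limited). The gripper opens to 85 mm and grips with 20 to 120 N. Pads are 22 mm wide; open, the fingers measure 114 mm over their backs; the gripper's body (76 mm by 85 mm) begins 54 mm behind the grasp point. The pads swing forward as they close: fully open they stand 13 mm farther back than shut.
Start: joints at [1.113, 0.332, -0.065, 1.46, 0.022, 1.35, -0.088], TCP at [0.263, -0.567, 0.239] pointing down, gripper open.
Joint ranges: [-2.6, 2.6], [-0.5, 2.12], [-1.47, 1.34], [0.16, 2.42], [-1.27, 4.41], [0.06, 2.06], [-2.6, 2.6]. Speed limits (rad/s): [2.22, 2.22, 2.79, 2.79, 3.14, 3.14, 3.14].

## Interface

Orientations are given as a rotation vector (axis times angle).
In Python, from station import robot, eyes, ticket gives the robot as it stands.
- The arm moves only by the shell command python3 -m handwheel 'ROWS' [OPENING] [FORCE]. ROWS is a JSON object whose one key "series" holds a list of rows, each a list of 2 entries, a list of its own where there are three numbers: the shift along the world's x, y, z in m, then the turn, a rotation vector about the world's x, y, z in rad. A call has 1 to 10 rows; each row is the pose to reach, as a shift and turn from the pose commanded when the call began; what a row does not reach only later rows make up. A row lasts 1/10 s, in which the tool goes at most 50 mm and 8.59 degrees, less where a joint would pass 70% of its speed; a pose out of reach is approached as far as the arm can. A call with a gripper value outside its range is refused whole. OPENING is the opening, from -1 (shut) to 1 (fully open), set as the call begins (- or left out, the last holds). The fingers move at their own pace and stop on an object; FORCE is the grip in N (left out, the last holds). Time passes only in rows, so rows that repeat a pose let the fingers close. It gives the time, the measured TCP pose, the force, the opening and the grip force at its end, in the units of the state.
- robot.observe(): the state, without advancing time (a new reading comes with each control period).
- eyes.snapshot(name): name is "scene" or "top" or "wrist"; returns (picture, depth): 480x640x3 uint8, blue, green, red; 480x640 float32, m along the optical axis (not along the pixel's ray), 0 where there is no reading.
- eyes.calibration(name): a dict with "intrinsics" (3x3 intrinsics, pixels), "pose" (4x4, takes a point from camera to world coordinates); the wrist camera has in their place "tool_from_camera" (4x4, takes a point from camera to tool coordinates, whose origin is the TCP and whose axes are the flange's). Camera axes: x right, y down, z forward; pixel columns grow to the right and rows downward; lengths in m; the calibration is good to about 2 mm. A picture is of the moment at which its call begins: read the wrist's pose just before it. calibration takes no time and is no camera call.
- ticket.finish_job(): hands the job in; it is judged then, once.
The state is a dict: "time_s": time; "joint_positions": joint angles; "dq": joint speeds; "joint_torque": joint torques, N m; "eef_pos": TCP position; "tool_rot": TCP orientation; "wrist_force": force on the tool from outside, world axes, zero at the start; "wrist_torque": the same for the moment, N m; "grip_width": finger opening in m; "gripper_force": force on a finger pad.
Only numpy, scipy, OpenCV 4.12 (cv2) and the standard library are available. Lean on these libraries where they do the work, as an engineer would, in place of code of your own. Each camera call takes 0.05 s, during which the arm holds its last target. There are 200 camera calls.

## Task

Take the hooked pick from its stand, feel its tip down through the eye at the back of the spring ring until it rests lightly on the gear, so that the hook bites fully, and with the pick alone pull the ring off the juicer's shaft without pressing hard on the plastic gear or wrenching the ring. Leave the ring lying flat on top of the juicer, clear of the shaft, and put the pick back in its stand as it was; leave everything else alone.

Things in the scene. Friction and masses are not known exactly. Their poses are not given: they have to be found in the camera images.
- juicer: Motor base of a juicer, grey plastic box 200 x 200 mm, fixed, deck 78 mm above the table, lip 6 mm thick round it up to 110 mm. On the deck a white plastic gear 120 mm across, easily marked; it floats, so its flat upper face lies anywhere from 88.5 to 103.5 mm above the table, not shown by any reading; it does not yield to light pushes. Origin: centre of the underside; knob on its -x side.
- shaft: Steel shaft upright through the gear's middle, fixed. Origin: on its axis, 105 mm above the table, where the ring's underside lies. Below it a collar 26 mm in diameter, which carries the ring; above it a groove 16 mm in diameter and 6 mm high, then a head 22 mm in diameter and 6 mm high (top 12 mm above the origin).
- ring: Sprung retaining ring (horseshoe clip, squared back), dark steel, 5 mm thick, 41 x 34 mm, loose, 80 g, level in the shaft's groove, over the gear. Origin: centre of its bore, underside. Two sprung jaws point to its +x, their bumps 6.6 mm in front of the origin; closed back bar at x = -31 to -25.5 mm. Pulled by the bar along its -x it snaps free: 8 to 18 N, rising over some 6 mm; clear after 20 mm.
- eye (a point): Middle of the ring's open eye between the shaft's collar and the back bar, level with the ring's upper side: 19 mm behind the ring's origin (along its -x), 5 mm above the ring's underside. The eye is 12.5 mm along x (ring x = -25.5 to -13 mm) and 22 mm wide; through it the gear is seen 1.5 to 16.5 mm below the ring's underside. Axes as the ring's.
- pick: Hooked pick, about 90 g: dark wooden handle 100 x 16 x 20 mm (long, wide, high); at its +x end a steel rod 5 mm thick runs 35 mm on along x, then bends straight down into a hook 4 mm thick with a round end. Lies level on its stand, hook down. Origin: middle of the handle's underside; z up; +x towards the hook. Balances near the handle's middle.
- pick_tip (a point): Lower end of the pick's hook: 85 mm in front of the pick's origin along x and 42 mm below it (52 mm below the handle's mid-height).
- stand: Wooden stand of the pick, fixed: foot 120 x 60 x 8 mm and two saddles, 14 mm thick, at x = -41 and +41 mm, seats 55 mm above the table, cheeks 11 mm higher, 24 mm apart. 68 mm of free room for fingers between the saddles. Origin: centre of the foot's underside; the pick lies along its x axis, hook to +x, pick origin 55 mm above the stand's.
- can: Red drink can, 66 mm wide, 115 mm high, loose. Origin: centre of the underside. Bystander.
- beer: Green glass bottle, 62 mm wide, 220 mm high, loose. Origin: centre of the underside. Bystander.
- spice: Small brown jar with black cap, 48 mm wide, 90 mm high, loose. Origin: centre of the underside. Bystander.
- mug: White mug, 80 mm wide, 90 mm high, loose. Origin: centre of the underside. Bystander.
- strainer: Round steel strainer bowl, 124 mm wide, 70 mm high, loose. Origin: centre of the underside. Bystander.
- driver: Screwdriver with black handle, 170 mm long, lying on the table, loose. Bystander.
- plunger: Black plastic juicer plunger standing on its 60 mm flange, 90 mm high, loose. Origin: centre of the underside. Bystander.

How it is judged:
By the outcome, as a careful person would: the job done as asked, in the order asked, and still so for the second after the job is handed in, with the robot touching nothing.
It also fails if it takes over 64 s, if anything falls off the work surface, if the arm or the gripper's body presses on something with over 40 N, if the wrist force passes 120 N, or if a joint passes its speed limit or range.

## Working session

There is one attempt and no reset: what is moved stays moved. The work goes in short steps, Python scripts to look and compute and a shell command to move; the robot and the scene stay as the last step left them, time stands still between calls to the robot, and variables do not carry over. Pictures are saved under pics/ and viewed, at most 10 in all, crops included, and the job is handed in when it is done.

```bash
mkdir -p pics; ls; cat > h.py <<'E'
import numpy as np, cv2
from station import robot, eyes, ticket
from scipy.spatial.transform import Rotation as R
def cal(n):
    c=eyes.calibration(n); K=np.array(c["intrinsics"])
    if n=="wrist":
        s=robot.observe(); T=np.eye(4); T[:3,:3]=R.from_rotvec(s["tool_rot"]).as_matrix(); T[:3,3]=s["eef_pos"]
        return K,T@np.array(c["tool_from_camera"])
    return K,np.array(c["pose"])
def cloud(n):
    K,T=cal(n); p,d=eyes.snapshot(n)
    v,u=np.mgrid[:480,:640]
    P=np.stack([(u-K[0,2])/K[0,0]*d,(v-K[1,2])/K[1,1]*d,d],-1)@T[:3,:3].T+T[:3,3]
    P[d==0]=np.nan
    return p,P,K,T
def ray(K,T,uv,z):
    uv=np.atleast_2d(uv).astype(float); r=np.c_[(uv[:,0]-K[0,2])/K[0,0],(uv[:,1]-K[1,2])/K[1,1],np.ones(len(uv))]@T[:3,:3].T
    return T[:3,3]+r*((z-T[2,3])/r[:,2])[:,None]
def proj(K,T,X):
    q=(np.atleast_2d(X)-T[:3,3])@T[:3,:3]@K.T; return q[:,:2]/q[:,2:]
E
python3 - <<'E'
from h import *
s=robot.observe(); print({k:np.round(v,3) for k,v in s.items()}, robot.finger_overhang)
for n in("top","scene"):
    p,P,K,T=cloud(n); cv2.imwrite(f"pics/{n}0.png",p); np.savez(f"{n}0.npz",p=p,P=P,K=K,T=T); print(n,T.round(3),K.round(0))
print(eyes.calibration("wrist"))
E
```

```text
pics
{'time_s': np.float64(0.0), 'joint_positions': array([ 1.113,  0.333, -0.065,  1.461,  0.022,  1.35 , -0.089]), 'dq': array([ 0.   , -0.   ,  0.001,  0.   ,  0.   ,  0.002, -0.001]), 'joint_torque': array([ 1.0000e-03, -6.2545e+01,  5.0000e-02, -3.9160e+01,  1.6000e-02,
        1.0000e-02,  0.0000e+00]), 'eef_pos': array([ 0.263, -0.567,  0.238]), 'tool_rot': array([-3.066e+00, -6.770e-01,  1.000e-03]), 'wrist_force': array([ 0.625, -0.556, -1.182]), 'wrist_torque': array([ 0.025, -0.012, -0.019]), 'gripper_force': np.float64(0.0), 'grip_width': np.float64(0.086)} 0.008
top [[-1.000e-03 -9.770e-01  2.140e-01  3.430e-01]
 [-1.000e+00  1.000e-03 -2.000e-03 -1.300e-02]
 [ 2.000e-03 -2.150e-01 -9.770e-01  1.153e+00]
 [ 0.000e+00  0.000e+00  0.000e+00  1.000e+00]] [[512.   0. 319.]
 [  0. 512. 236.]
 [  0.   0.   1.]]
scene [[ 0.838  0.434 -0.332  0.906]
 [ 0.546 -0.65   0.528 -0.502]
 [ 0.013 -0.624 -0.781  0.834]
 [ 0.     0.     0.     1.   ]] [[471.   0. 323.]
 [  0. 471. 241.]
 [  0.   0.   1.]]
{'intrinsics': array([[429.42208932,   0.        , 319.76433934],
       [  0.        , 429.42208932, 236.27444454],
       [  0.        ,   0.        ,   1.        ]]), 'tool_from_camera': array([[-1.47064832e-03, -9.62923777e-01, -2.69769601e-01,
         6.81602864e-02],
       [ 9.99998162e-01, -1.74788655e-03,  7.87471609e-04,
        -5.43708754e-04],
       [-1.22980179e-03, -2.69767948e-01,  9.62924578e-01,
        -1.34389614e-01],
       [ 0.00000000e+00,  0.00000000e+00,  0.00000000e+00,
         1.00000000e+00]])}
```

View pics/top0.png

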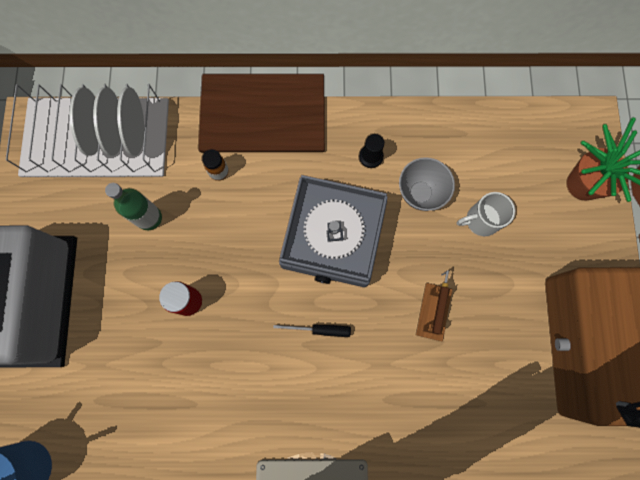

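View pics/scene0.png

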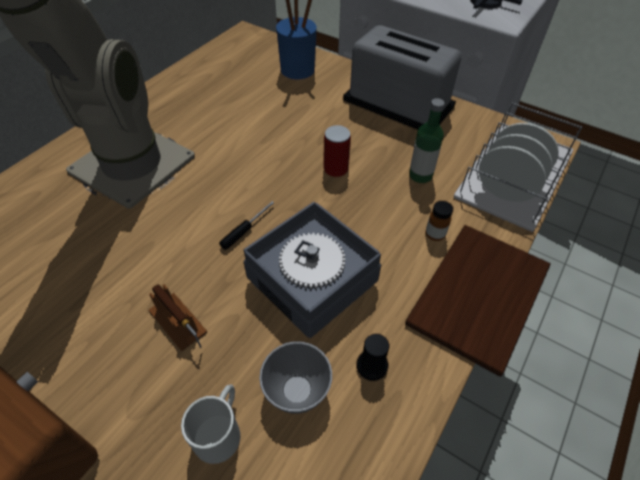

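The top view shows the juicer with its ring at about (337,231) and knob at (322,279). The stand and pick are at about (437,308), with the hook at (449,270). The scene view confirms this layout: the ring's open eye faces the robot or knob side.

```bash
python3 - <<'E'
from h import *
d=np.load("top0.npz"); P=d["P"];K=d["K"];T=d["T"]
for n,(u,v) in dict(ring=(337,231),hook=(449,270),handle=(440,305),mug=(492,215),bowl=(428,185),plunger=(372,150),driver=(332,330),deck=(355,195),gear=(345,250),lip=(384,230),table=(480,380)).items(): print(n,P[v,u].round(3))
print(proj(K,T,[[0.263,-0.567,.239]]))
p,P,K,T=cloud("wrist"); cv2.imwrite("pics/w0.png",p)
t=cv2.imread("pics/top0.png"); s=cv2.imread("pics/scene0.png")
cv2.imwrite("pics/crop0.png",np.hstack([cv2.resize(t[170:350,270:470],(400,360),interpolation=3),cv2.resize(s[200:360,130:330],(400,360),interpolation=3)]))
E
```

```text
ring [ 0.584 -0.054  0.102]
hook [ 0.516 -0.312  0.   ]
handle [ 0.431 -0.269  0.075]
mug [ 0.644 -0.417  0.005]
bowl [ 0.716 -0.272  0.006]
plunger [ 0.771 -0.133  0.089]
driver [ 0.382 -0.044  0.023]
deck [ 0.671 -0.095  0.077]
gear [ 0.545 -0.071  0.092]
lip [ 0.609 -0.166  0.002]
table [ 0.275 -0.366 -0.001]
[[641.42329436 395.70955064]]
```

View pics/crop0.png

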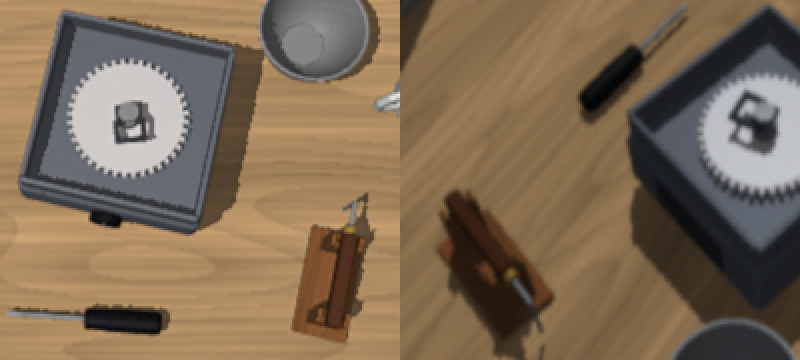

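```bash
python3 -m handwheel '{"series":[[[0.02,0.04,0.02],[0,0,-0.1]],[[0.04,0.08,0.02],[0,0,-0.2]],[[0.06,0.12,0.02],[0,0,-0.3]],[[0.085,0.16,0.02],[0,0,-0.4]],[[0.11,0.20,0.01],[0,0,-0.5]],[[0.13,0.24,0],[0,0,-0.6]],[[0.15,0.28,0],[0,0,-0.7]],[[0.157,0.297,0],[0,0,-0.7]],[[0.157,0.297,0],[0,0,-0.7]]]}'
python3 - <<'E'
from h import *
p,P,K,T=cloud("wrist"); cv2.imwrite("pics/w1.png",p); np.savez("w1.npz",p=p,P=P,K=K,T=T)
E
```

```text
time_s: 1.05
eef_pos: [0.4217, -0.2667, 0.2393]
tool_rot: [-3.115, 0.407, -0.0]
wrist_force: [-0.7, -0.4, 0.5]
grip_width: 0.0853
gripper_force: 0.0
```

View pics/w1.png

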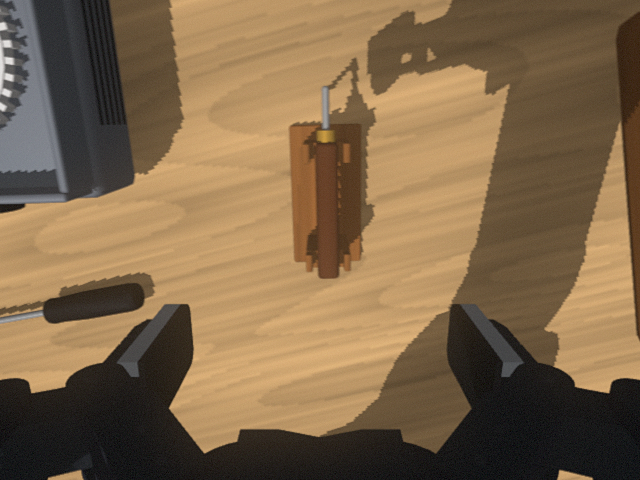

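The wrist view shows the handle from (326,143) to (328,277) and the rod running to (325,88), where the hook bends down. Next I'll measure the handle's axis on its top plane (z = 75 mm).

```bash
python3 - <<'E'
from h import *
d=np.load("w1.npz"); p=d["p"];P=d["P"];K=d["K"];T=d["T"]
z=P[...,2]; m=(abs(z-.074)<.006).astype(np.uint8); m[:, :300]=0;m[:,350:]=0; m[300:]=0
print(m.sum())
# widths of handle by rows from colour
g=p.astype(int)
for v in (90,100,110,120,130,136,145,160,180,200,220,240,260,270,276,280): 
    u=np.where(m[v])[0]; print(v,(u.min(),u.max(),len(u)) if len(u) else None, [tuple(g[v,c]) for c in (312,320,327,334,340)], z[v,327].round(4))
cs,_=cv2.findContours(m,cv2.RETR_EXTERNAL,cv2.CHAIN_APPROX_NONE); c=max(cs,key=cv2.contourArea)[:,0]
W=ray(K,T,c,0.075); r=cv2.minAreaRect((W[:,:2]*1000).astype(np.float32)); print(r, cv2.boxPoints(r))
E
```

```text
3216
90 (np.int64(325), np.int64(325), 1) [(np.int64(98), np.int64(146), np.int64(182)), (np.int64(103), np.int64(146), np.int64(179)), (np.int64(117), np.int64(121), np.int64(126)), (np.int64(104), np.int64(153), np.int64(193)), (np.int64(111), np.int64(161), np.int64(202))] 0.0661
100 (np.int64(322), np.int64(322), 1) [(np.int64(109), np.int64(159), np.int64(200)), (np.int64(106), np.int64(153), np.int64(194)), (np.int64(120), np.int64(127), np.int64(132)), (np.int64(108), np.int64(158), np.int64(198)), (np.int64(111), np.int64(159), np.int64(198))] 0.0655
110 None [(np.int64(111), np.int64(159), np.int64(201)), (np.int64(110), np.int64(159), np.int64(197)), (np.int64(126), np.int64(129), np.int64(130)), (np.int64(74), np.int64(109), np.int64(134)), (np.int64(110), np.int64(160), np.int64(200))] 0.0676
120 (np.int64(324), np.int64(324), 1) [(np.int64(114), np.int64(167), np.int64(207)), (np.int64(109), np.int64(162), np.int64(201)), (np.int64(129), np.int64(132), np.int64(134)), (np.int64(63), np.int64(90), np.int64(113)), (np.int64(66), np.int64(96), np.int64(118))] 0.0658
130 (np
[... 2731 characters left out ...]
4(336), 20) [(np.int64(106), np.int64(152), np.int64(192)), (np.int64(43), np.int64(66), np.int64(102)), (np.int64(43), np.int64(68), np.int64(110)), (np.int64(48), np.int64(73), np.int64(105)), (np.int64(95), np.int64(136), np.int64(170))] 0.074
280 None [(np.int64(99), np.int64(147), np.int64(182)), (np.int64(103), np.int64(147), np.int64(183)), (np.int64(99), np.int64(145), np.int64(180)), (np.int64(100), np.int64(146), np.int64(183)), (np.int64(105), np.int64(156), np.int64(192))] -0.0009
((426.0840148925781, -272.03680419921875), (15.81357192993164, 106.86406707763672), 76.2891616821289) [[ 372.30048 -267.05374]
 [ 476.1194  -292.38284]
 [ 479.86755 -277.01987]
 [ 376.04865 -251.69077]]
```

```bash
python3 -m handwheel '{"series":[[[0.001,-0.004,-0.04],[0,0,0.02]],[[0.001,-0.004,-0.08],[0,0,0.02]],[[0.001,-0.004,-0.12],[0,0,0.02]],[[0.001,-0.004,-0.15],[0,0,0.02]],[[0.001,-0.004,-0.17],[0,0,0.02]],[[0.001,-0.004,-0.183],[0,0,0.02]],[[0.001,-0.004,-0.184],[0,0,0.02]],[[0.001,-0.004,-0.184],[0,0,0.02]]]}' && python3 -m handwheel '{"series":[[[0,0,0],[0,0,0]],[[0,0,0],[0,0,0]],[[0,0,0],[0,0,0]],[[0,0,0],[0,0,0]],[[0,0,0],[0,0,0]],[[0,0,0],[0,0,0]],[[0,0,0],[0,0,0]],[[0,0,0],[0,0,0]]]}' -1 120
```

```text
time_s: 1.9
eef_pos: [0.4214, -0.2746, 0.0559]
tool_rot: [3.117, -0.385, 0.001]
wrist_force: [-0.2, 0.3, 0.3]
grip_width: 0.0859
gripper_force: 0.0
time_s: 2.7
eef_pos: [0.4215, -0.2739, 0.0559]
tool_rot: [3.118, -0.384, 0.001]
wrist_force: [-1.1, 0.9, 6.1]
grip_width: 0.0141
gripper_force: 117.3
```

```bash
python3 -m handwheel '{"series":[[[0,0,0.01],[0,0,0]],[[0,0,0.03],[0,0,0]],[[0,0,0.065],[0,0,0]],[[0,0,0.11],[0,0,0]],[[0,0,0.145],[0,0,0]],[[0,0.03,0.145],[0,0,0.04]],[[0.006,0.07,0.145],[0,0,0.08]],[[0.012,0.11,0.145],[0,0,0.12]],[[0.018,0.15,0.145],[0,0,0.16]],[[0.024,0.19,0.145],[0,0,0.2]]]}' && python3 -m handwheel '{"series":[[[0.006,0.03,0],[0,0,0.04]],[[0.006,0.03,0],[0,0,0.04]],[[0.006,0.03,0],[0,0,0.04]],[[0.006,0.03,0],[0,0,0.04]]]}'
python3 - <<'E'
from h import *
p,P,K,T=cloud("wrist"); cv2.imwrite("pics/w2.png",p); np.savez("w2.npz",p=p,P=P,K=K,T=T); print(robot.observe()["eef_pos"],robot.observe()["tool_rot"])
E
```

```text
time_s: 3.7
eef_pos: [0.4451, -0.0822, 0.201]
tool_rot: [3.14, -0.068, 0.001]
wrist_force: [0.3, 0.1, 0.2]
grip_width: 0.0138
gripper_force: 117.1
time_s: 4.1
eef_pos: [0.4511, -0.055, 0.2005]
tool_rot: [3.141, -0.011, -0.0]
wrist_force: [-0.3, -0.7, -0.6]
grip_width: 0.0144
gripper_force: 117.2
[ 0.45106171 -0.05508648  0.20040424] [ 3.14125958e+00 -1.16941399e-02 -2.40343476e-04]
```

View pics/w2.png

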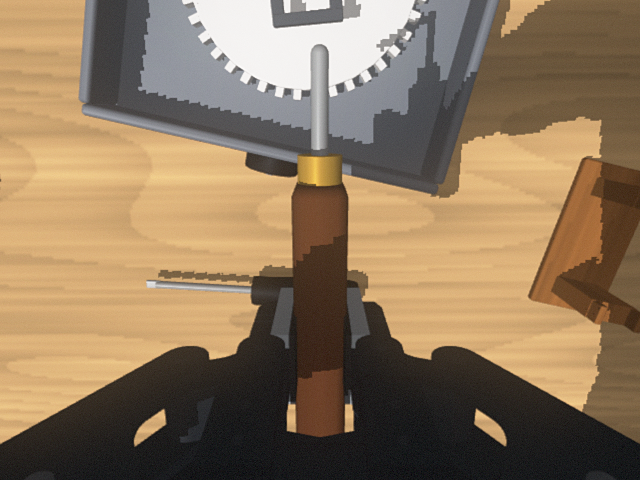

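The wrist view shows the pick straight along the tool axis, with the rod end at (319,45). The ring's bar, at about (275–343, 10–25), is turned roughly 5°. I'll shift sideways to bring the whole ring into view.

```bash
python3 -m handwheel '{"series":[[[0.015,-0.02,0],[0,0,0]],[[0.035,-0.04,0],[0,0,0]],[[0.055,-0.045,0],[0,0,0]],[[0.055,-0.045,0],[0,0,0]],[[0.055,-0.045,0],[0,0,0]],[[0.055,-0.045,0],[0,0,0]]]}'
python3 - <<'E'
from h import *
p,P,K,T=cloud("wrist"); cv2.imwrite("pics/w3.png",p); np.savez("w3.npz",p=p,P=P,K=K,T=T); s=robot.observe();print(s["eef_pos"],s["tool_rot"])
cv2.imwrite("pics/w3c.png",cv2.resize(p[20:200,130:350],(792,648),interpolation=2)[:600])
# rod end in tool frame from this picture
Tt=np.eye(4);Tt[:3,:3]=R.from_rotvec(s["tool_rot"]).as_matrix();Tt[:3,3]=s["eef_pos"]
for px in ([319.5,45],[319.5,153],[320,185]):
    X=ray(K,T,px,s["eef_pos"][2]+.0125)[0]; print(px,(np.linalg.inv(Tt)@np.r_[X,1])[:3].round(4), P[int(px[1])+3,int(px[0])].round(4))
E
```

```text
time_s: 4.75
eef_pos: [0.5056, -0.0989, 0.2003]
tool_rot: [3.141, -0.009, -0.001]
wrist_force: [-0.4, -0.4, -0.4]
grip_width: 0.0141
gripper_force: 117.2
[ 0.50566548 -0.09881873  0.2003984 ] [ 3.14127501e+00 -8.32994863e-03 -3.35918856e-04]
[319.5, 45] [ 0.0858 -0.0002 -0.0125] [ 0.5909 -0.0989  0.2117]
[319.5, 153] [ 0.058  -0.0003 -0.0125] [ 0.5629 -0.0987  0.2141]
[320, 185] [ 0.049  -0.0001 -0.0125] [ 0.5546 -0.0989  0.2178]
```

View pics/w3c.png

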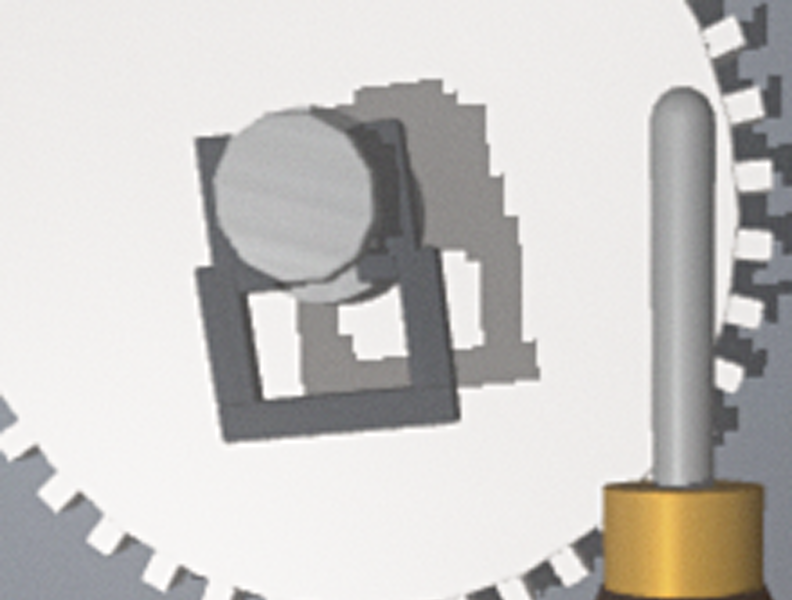

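The crop shows the bar's outer edge running from (225,441) to (459,420) in crop pixels. Its inner edge runs from (262,400) to (411,387), and the shaft head is centred near (295,194). Next I'll turn these into world points.

```bash
python3 - <<'E'
from h import *
d=np.load("w3.npz");K=d["K"];T=d["T"];P=d["P"]
c=np.array([[225,441],[459,420],[262,400],[411,387],[197,268],[440,250]])/3.6+[130,20]
W=ray(K,T,c,.11)[:,:2]*1000; print(W.round(1))
y=W[0]-W[1]; print("len",np.linalg.norm(y),"yaw",np.degrees(np.arctan2(-y[0],y[1])), "inner len",np.linalg.norm(W[2]-W[3]),np.degrees(np.arctan2(-(W[2]-W[3])[0],(W[2]-W[3])[1])))
for a,b in((4,0),(5,1)): e=W[a]-W[b]; print("side yaw",np.degrees(np.arctan2(e[1],e[0])))
th=np.radians(5);x=np.array([np.cos(th),np.sin(th)])
print("eye from outer",(W[0]+W[1])/2+12*x,"from inner",(W[2]+W[3])/2+6.5*x)
h=ray(K,T,np.array([295,194])/3.6+[130,20],.117)[0]*1000; print("head",h,"eye from head",h[:2]-19*x)
s=(130+342/3.6,20+420/3.6); print(P[int(s[1]),int(s[0])], P[int(20+194/3.6),int(130+295/3.6)])
print("gear z med",np.nanmedian(P[20+int(500/3.6)-3:20+int(500/3.6)+3,195:250,2]))
# same in top view
d=np.load("top0.npz"); print("top proj eye",proj(d["K"],d["T"],np.r_[((W[0]+W[1])/2+12*x)/1000,.11]))
E
```

```text
[[561.  -33.9]
 [563.6 -67.3]
 [566.6 -39.6]
 [568.2 -60.8]
 [584.4 -32.1]
 [586.5 -65.7]]
len 33.49292813210504 yaw 4.580401212985325 inner len 21.18556214791807 4.414331864500688
side yaw 4.4788891625154035
side yaw 3.9148208316818844
eye from outer [574.25898011 -49.56316828] from inner [573.88093428 -49.62363614]
head [593.21679141 -47.96203099 117.        ] eye from head [574.28909215 -49.61799011]
[ 0.56408637 -0.05073638  0.1099082 ] [ 0.59360335 -0.04757657  0.11714322]
gear z med 0.08889812017368474
top proj eye [[335.07272544 234.72950588]]
```

```bash
python3 -m handwheel '{"series":[[[-0.005,0.015,0],[0,0,0.03]],[[-0.01,0.03,0],[0,0,0.06]],[[-0.015,0.043,-0.01],[0,0,0.082]],[[-0.015,0.043,-0.025],[0,0,0.082]],[[-0.015,0.043,-0.03],[0,0,0.082]],[[-0.015,0.043,-0.03],[0,0,0.082]],[[-0.015,0.043,-0.03],[0,0,0.082]],[[-0.015,0.043,-0.03],[0,0,0.082]],[[-0.015,0.043,-0.03],[0,0,0.082]],[[-0.015,0.043,-0.03],[0,0,0.082]]]}'
python3 - <<'E'
from h import *
s=robot.observe();print(s["eef_pos"],s["tool_rot"],s["wrist_force"],s["wrist_torque"])
a=[]
p,P,K,T=cloud("scene"); q=proj(K,T,[.574,-.05,.12])[0]; print(q); x,y=q.astype(int); a.append(cv2.resize(p[y-30:y+30,x-40:x+40],(400,300),interpolation=2))
p,P,K,T=cloud("top"); q=proj(K,T,[.574,-.05,.12])[0]; x,y=q.astype(int); a.append(cv2.resize(p[y-30:y+30,x-40:x+40],(400,300),interpolation=2))
p,P,K,T=cloud("wrist"); np.savez("w4.npz",p=p,P=P,K=K,T=T); a.append(cv2.resize(p[0:150,220:420],(400,300),interpolation=2))
cv2.imwrite("pics/m4.png",np.vstack([np.hstack(a[:2]),np.hstack([a[2],a[2]*0])]))
E
```

```text
time_s: 5.8
eef_pos: [0.4915, -0.0559, 0.1706]
tool_rot: [3.139, 0.12, 0.001]
wrist_force: [0.4, 0.0, -0.4]
grip_width: 0.0139
gripper_force: 117.2
[ 0.49149345 -0.05594665  0.17062859] [3.13908507e+00 1.20357677e-01 8.60499942e-04] [ 0.37326479  0.03461762 -0.40607805] [0.04943037 0.0275357  0.05763134]
[302.15528241 244.5370394 ]
```

View pics/m4.png

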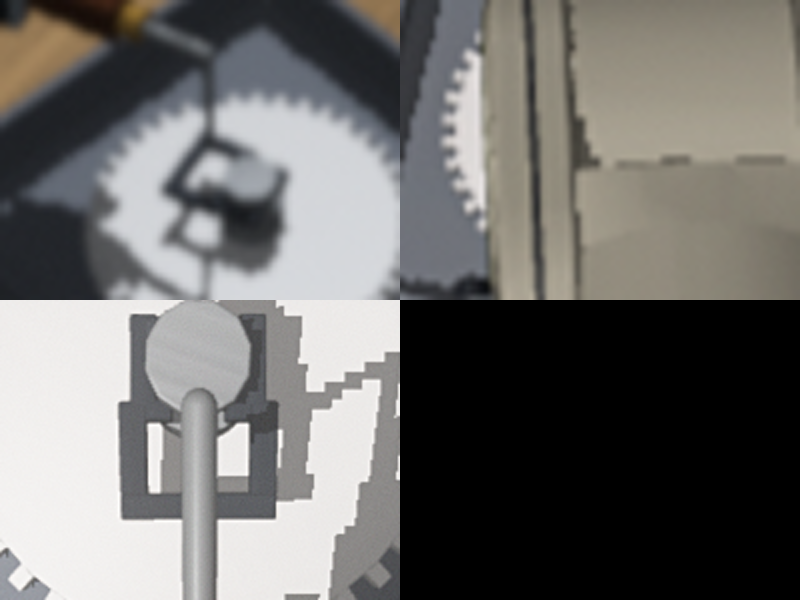

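The scene crop shows the hook hanging just over the eye, ending at about crop (210,140). The wrist crop shows the rod centred on the ring and parallel to it. One more check on the fore-aft position.

```bash
python3 - <<'E'
from h import *
d=np.load("w4.npz");K=d["K"];T=d["T"]
print(ray(K,T,[[319,96.5]],.11)*1000)
K,T=cal("scene")
print((proj(K,T,[[.5751,-.0495,.1277],[.5751,-.0495,.18],[.5742,-.0496,.11]])-[262,214])*5)
E
```

```text
[[567.28187603 -49.57658552 110.        ]]
[[203.44215863 140.64864828]
 [200.40401785  51.59654707]
 [202.35545294 168.13794651]]
```

```bash
cat > chk.py <<'E'
from h import *
import sys
s=robot.observe(); f=s["wrist_force"]; t=s["wrist_torque"]
print(s["eef_pos"].round(4),f.round(2),t.round(3))
sys.exit(int(abs(f[2])>1.7 or np.linalg.norm(f[:2])>2.5))
E
python3 -m handwheel '{"series":[[[-0.001,0,-0.002],[0,0,0]],[[-0.001,0,-0.004],[0,0,0]],[[-0.001,0,-0.007],[0,0,0]],[[-0.001,0,-0.01],[0,0,0]],[[-0.001,0,-0.012],[0,0,0]],[[-0.001,0,-0.013],[0,0,0]],[[-0.001,0,-0.013],[0,0,0]],[[-0.001,0,-0.013],[0,0,0]]]}' >/dev/null; python3 chk.py &&
python3 -m handwheel '{"series":[[[0,0,-0.001],[0,0,0]],[[0,0,-0.002],[0,0,0]],[[0,0,-0.002],[0,0,0]]]}' >/dev/null; python3 chk.py &&
python3 -m handwheel '{"series":[[[0,0,-0.001],[0,0,0]],[[0,0,-0.002],[0,0,0]],[[0,0,-0.002],[0,0,0]]]}' >/dev/null; python3 chk.py &&
python3 -m handwheel '{"series":[[[0,0,-0.001],[0,0,0]],[[0,0,-0.002],[0,0,0]],[[0,0,-0.002],[0,0,0]]]}' >/dev/null; python3 chk.py
```

```text
[ 0.4904 -0.0558  0.1574] [ 0.2   0.34 -0.19] [ 0.     0.001 -0.021]
[ 0.4902 -0.0559  0.1552] [ 0.73  0.17 -0.59] [0.013 0.044 0.027]
[ 0.4902 -0.0558  0.1532] [ 0.73 -0.23 -0.14] [0.009 0.018 0.032]
[ 0.4902 -0.0558  0.1512] [ 0.22 -0.01 -0.82] [-0.005  0.028  0.006]
```

```bash

python3 -m handwheel '{"series":[[[0,0,-0.001],[0,0,0]],[[0,0,-0.001],[0,0,0]]]}' >/dev/null && python3 chk.py &&
python3 -m handwheel '{"series":[[[0,0,-0.001],[0,0,0]],[[0,0,-0.001],[0,0,0]]]}' >/dev/null && python3 chk.py &&
python3 -m handwheel '{"series":[[[0,0,-0.001],[0,0,0]],[[0,0,-0.001],[0,0,0]]]}' >/dev/null && python3 chk.py &&
python3 -m handwheel '{"series":[[[0,0,-0.0006],[0,0,0]],[[0,0,-0.0006],[0,0,0]]]}' >/dev/null && python3 chk.py &&
python3 -m handwheel '{"series":[[[0,0,-0.0006],[0,0,0]],[[0,0,-0.0006],[0,0,0]]]}' >/dev/null && python3 chk.py &&
python3 -m handwheel '{"series":[[[0,0,-0.0006],[0,0,0]],[[0,0,-0.0006],[0,0,0]]]}' >/dev/null && python3 chk.py &&
python3 -m handwheel '{"series":[[[0,0,-0.0006],[0,0,0]],[[0,0,-0.0006],[0,0,0]]]}' >/dev/null && python3 chk.py &&
python3 -m handwheel '{"series":[[[0,0,-0.0006],[0,0,0]],[[0,0,-0.0006],[0,0,0]]]}' >/dev/null && python3 chk.py &&
python3 -m handwheel '{"series":[[[0,0,-0.0006],[0,0,0]],[[0,0,-0.0006],[0,0,0]]]}' >/dev/null && python3 chk.py &&
python3 -m handwheel '{"series":[[[0,0,-0.0006],[0,0,0]],[[0,0,-0.0006],[0,0,0]]]}' >/dev/null && python3 chk.py &&
python3 -m handwheel '{"series":[[[0,0,-0.0006],[0,0,0]],[[0,0,-0.0006],[0,0,0]]]}' >/dev/null && python3 chk.py &&
python3 -m handwheel '{"series":[[[0,0,-0.0006],[0,0,0]],[[0,0,-0.0006],[0,0,0]]]}' >/dev/null && python3 chk.py
```

```text
[ 0.4902 -0.0559  0.1502] [-0.72  0.12 -1.74] [ 0.022  0.047 -0.033]
```

```bash
sed -i 's/abs(f\[2\])>1.7/f[2]>1.6 or t[1]<-0.15/' chk.py
python3 -m handwheel '{"series":[[[0,0,-0.001],[0,0,0]],[[0,0,-0.001],[0,0,0]]]}' >/dev/null && python3 chk.py &&
python3 -m handwheel '{"series":[[[0,0,-0.001],[0,0,0]],[[0,0,-0.001],[0,0,0]]]}' >/dev/null && python3 chk.py &&
python3 -m handwheel '{"series":[[[0,0,-0.0006],[0,0,0]],[[0,0,-0.0006],[0,0,0]]]}' >/dev/null && python3 chk.py &&
python3 -m handwheel '{"series":[[[0,0,-0.0006],[0,0,0]],[[0,0,-0.0006],[0,0,0]]]}' >/dev/null && python3 chk.py &&
python3 -m handwheel '{"series":[[[0,0,-0.0006],[0,0,0]],[[0,0,-0.0006],[0,0,0]]]}' >/dev/null && python3 chk.py &&
python3 -m handwheel '{"series":[[[0,0,-0.0006],[0,0,0]],[[0,0,-0.0006],[0,0,0]]]}' >/dev/null && python3 chk.py &&
python3 -m handwheel '{"series":[[[0,0,-0.0006],[0,0,0]],[[0,0,-0.0006],[0,0,0]]]}' >/dev/null && python3 chk.py &&
python3 -m handwheel '{"series":[[[0,0,-0.0006],[0,0,0]],[[0,0,-0.0006],[0,0,0]]]}' >/dev/null && python3 chk.py &&
python3 -m handwheel '{"series":[[[0,0,-0.0006],[0,0,0]],[[0,0,-0.0006],[0,0,0]]]}' >/dev/null && python3 chk.py &&
python3 -m handwheel '{"series":[[[0,0,-0.0006],[0,0,0]],[[0,0,-0.0006],[0,0,0]]]}' >/dev/null && python3 chk.py
```

```text
[ 0.4902 -0.0559  0.1492] [ 0.05  0.52 -0.66] [-0.003  0.028  0.041]
[ 0.4902 -0.0559  0.1482] [ 0.42 -0.51 -0.57] [0.036 0.046 0.04 ]
[ 0.4902 -0.0559  0.1476] [-0.36  0.2  -1.7 ] [0.007 0.046 0.015]
[ 0.4903 -0.0558  0.1471] [-0.55  0.04 -0.65] [ 0.01  -0.014  0.02 ]
[ 0.4903 -0.0558  0.1465] [-0.62 -0.61 -0.83] [0.029 0.03  0.005]
[ 0.4903 -0.0559  0.1459] [ 0.13 -0.58 -1.11] [-0.012 -0.004  0.059]
[ 0.4903 -0.0558  0.1453] [ 0.37 -0.43 -0.81] [ 0.004  0.03  -0.03 ]
[ 0.4903 -0.0559  0.1447] [-0.37 -0.17 -1.05] [-0.003 -0.025 -0.005]
[ 0.4902 -0.0559  0.1441] [ 0.75 -0.21 -0.78] [-0.013  0.037  0.008]
[ 0.4902 -0.0558  0.1434] [-0.95  0.3  -1.09] [ 0.009  0.002 -0.023]
```

```bash
sed -i 's/f\[2\]>1.6 or t\[1\]<-0.15/f[2]>0.8 or t[1]<-0.1/' chk.py
python3 -m handwheel '{"series":[[[0,0,-0.0006],[0,0,0]],[[0,0,-0.0006],[0,0,0]]]}' >/dev/null && python3 chk.py &&
python3 -m handwheel '{"series":[[[0,0,-0.0006],[0,0,0]],[[0,0,-0.0006],[0,0,0]]]}' >/dev/null && python3 chk.py &&
python3 -m handwheel '{"series":[[[0,0,-0.0006],[0,0,0]],[[0,0,-0.0006],[0,0,0]]]}' >/dev/null && python3 chk.py &&
python3 -m handwheel '{"series":[[[0,0,-0.0006],[0,0,0]],[[0,0,-0.0006],[0,0,0]]]}' >/dev/null && python3 chk.py &&
python3 -m handwheel '{"series":[[[0,0,-0.0006],[0,0,0]],[[0,0,-0.0006],[0,0,0]]]}' >/dev/null && python3 chk.py &&
python3 -m handwheel '{"series":[[[0,0,-0.0006],[0,0,0]],[[0,0,-0.0006],[0,0,0]]]}' >/dev/null && python3 chk.py &&
python3 -m handwheel '{"series":[[[0,0,-0.0006],[0,0,0]],[[0,0,-0.0006],[0,0,0]]]}' >/dev/null && python3 chk.py &&
python3 -m handwheel '{"series":[[[0,0,-0.0006],[0,0,0]],[[0,0,-0.0006],[0,0,0]]]}' >/dev/null && python3 chk.py &&
python3 -m handwheel '{"series":[[[0,0,-0.0006],[0,0,0]],[[0,0,-0.0006],[0,0,0]]]}' >/dev/null && python3 chk.py &&
python3 -m handwheel '{"series":[[[0,0,-0.0006],[0,0,0]],[[0,0,-0.0006],[0,0,0]]]}' >/dev/null && python3 chk.py &&
python3 -m handwheel '{"series":[[[0,0,-0.0006],[0,0,0]],[[0,0,-0.0006],[0,0,0]]]}' >/dev/null && python3 chk.py &&
python3 -m handwheel '{"series":[[[0,0,-0.0006],[0,0,0]],[[0,0,-0.0006],[0,0,0]]]}' >/dev/null && python3 chk.py &&
python3 -m handwheel '{"series":[[[0,0,-0.0006],[0,0,0]],[[0,0,-0.0006],[0,0,0]]]}' >/dev/null && python3 chk.py &&
python3 -m handwheel '{"series":[[[0,0,-0.0006],[0,0,0]],[[0,0,-0.0006],[0,0,0]]]}' >/dev/null && python3 chk.py &&
python3 -m handwheel '{"series":[[[0,0,-0.0006],[0,0,0]],[[0,0,-0.0006],[0,0,0]]]}' >/dev/null && python3 chk.py &&
python3 -m handwheel '{"series":[[[0,0,-0.0006],[0,0,0]],[[0,0,-0.0006],[0,0,0]]]}' >/dev/null && python3 chk.py
```

```text
[ 0.4902 -0.0559  0.1428] [-0.55 -0.72 -0.36] [-0.003  0.027  0.022]
[ 0.4902 -0.0559  0.1423] [-0.41  0.3  -0.25] [-0.023  0.01   0.006]
[ 0.4902 -0.0559  0.1416] [-0.62 -0.07 -1.07] [-0.033  0.013  0.046]
[ 0.4902 -0.0559  0.1411] [-0.95 -0.65 -0.26] [-0.035  0.036 -0.002]
[ 0.4903 -0.0559  0.1405] [-0.64 -0.19 -0.41] [-0.016 -0.02   0.074]
[ 0.4903 -0.0559  0.1399] [ 0.26 -0.61 -1.89] [-0.012  0.008 -0.005]
[ 0.4903 -0.0559  0.1393] [ 0.65 -0.32 -1.26] [-0.02   0.003  0.035]
[ 0.4903 -0.0559  0.1387] [-0.14  0.97 -1.01] [-0.016  0.023 -0.036]
[ 0.4903 -0.0558  0.1381] [-0.23 -1.09 -0.2 ] [0.003 0.036 0.045]
[ 0.4903 -0.0559  0.1375] [ 0.05 -0.39 -1.06] [-0.001  0.021  0.062]
[ 0.4902 -0.0559  0.1369] [-0.26 -0.37 -0.25] [-0.004  0.024 -0.007]
[ 0.4902 -0.0558  0.1362] [ 0.74 -0.15 -0.69] [-0.     0.033  0.011]
[ 0.4902 -0.0558  0.1357] [-0.22  0.06 -0.94] [ 0.013  0.002 -0.04 ]
[ 0.4903 -0.0558  0.1351] [-0.48 -0.41 -1.65] [-0.014  0.036  0.022]
[ 0.4902 -0.0558  0.1345] [ 0.34 -0.53 -1.37] [-0.013  0.022 -0.015]
[ 0.4902 -0.0559  0.1338] [ 0.34 -0.1  -0.81] [ 0.005 -0.023 -0.034]
```

```bash

python3 -m handwheel '{"series":[[[0,0,-0.0004],[0,0,0]],[[0,0,-0.0004],[0,0,0]]]}' >/dev/null && python3 chk.py &&
python3 -m handwheel '{"series":[[[0,0,-0.0004],[0,0,0]],[[0,0,-0.0004],[0,0,0]]]}' >/dev/null && python3 chk.py &&
python3 -m handwheel '{"series":[[[0,0,-0.0004],[0,0,0]],[[0,0,-0.0004],[0,0,0]]]}' >/dev/null && python3 chk.py &&
python3 -m handwheel '{"series":[[[0,0,-0.0004],[0,0,0]],[[0,0,-0.0004],[0,0,0]]]}' >/dev/null && python3 chk.py &&
python3 -m handwheel '{"series":[[[0,0,-0.0004],[0,0,0]],[[0,0,-0.0004],[0,0,0]]]}' >/dev/null && python3 chk.py &&
python3 -m handwheel '{"series":[[[0,0,-0.0004],[0,0,0]],[[0,0,-0.0004],[0,0,0]]]}' >/dev/null && python3 chk.py &&
python3 -m handwheel '{"series":[[[0,0,-0.0004],[0,0,0]],[[0,0,-0.0004],[0,0,0]]]}' >/dev/null && python3 chk.py &&
python3 -m handwheel '{"series":[[[0,0,-0.0004],[0,0,0]],[[0,0,-0.0004],[0,0,0]]]}' >/dev/null && python3 chk.py &&
python3 -m handwheel '{"series":[[[0,0,-0.0004],[0,0,0]],[[0,0,-0.0004],[0,0,0]]]}' >/dev/null && python3 chk.py &&
python3 -m handwheel '{"series":[[[0,0,-0.0004],[0,0,0]],[[0,0,-0.0004],[0,0,0]]]}' >/dev/null && python3 chk.py
```

```text
[ 0.4903 -0.0558  0.1335] [ 0.85  0.18 -0.99] [ 0.011 -0.003 -0.023]
[ 0.4902 -0.0559  0.1331] [-0.15  0.38 -1.56] [ 0.011 -0.02  -0.017]
[ 0.4903 -0.0558  0.1327] [-0.88 -0.12 -0.06] [0.013 0.011 0.01 ]
[ 0.4903 -0.0559  0.1323] [-0.51 -0.96 -1.01] [-0.02   0.103  0.036]
[ 0.4903 -0.0559  0.1319] [-0.51 -0.09 -1.23] [ 0.036 -0.017  0.004]
[ 0.4903 -0.0558  0.1316] [-1.19  0.01  0.54] [0.05  0.039 0.013]
[ 0.4903 -0.0559  0.1313] [-1.57  0.23  1.52] [0.012 0.136 0.01 ]
```

```bash

python3 -m handwheel '{"series":[[[0,0,0.0005],[0,0,0]],[[0,0,0.0005],[0,0,0]]]}' >/dev/null; python3 chk.py
python3 -m handwheel '{"series":[[[-0.001,-0.0001,0],[0,0,0]],[[-0.002,-0.0002,0],[0,0,0]],[[-0.003,-0.0002,0],[0,0,0]],[[-0.004,-0.0003,0],[0,0,0]],[[-0.004,-0.0003,0],[0,0,0]]]}' >/dev/null; python3 chk.py
python3 -m handwheel '{"series":[[[-0.0005,0,0],[0,0,0]],[[-0.001,-0.0001,0],[0,0,0]],[[-0.001,-0.0001,0],[0,0,0]]]}' >/dev/null; python3 chk.py
python3 -m handwheel '{"series":[[[-0.0005,0,0],[0,0,0]],[[-0.001,-0.0001,0],[0,0,0]],[[-0.001,-0.0001,0],[0,0,0]]]}' >/dev/null; python3 chk.py
```

```text
[ 0.4903 -0.0558  0.1317] [-0.37 -0.08 -0.31] [ 0.006 -0.014  0.027]
[ 0.4861 -0.0562  0.1316] [-0.53  0.7  -0.93] [0.023 0.023 0.081]
[ 0.4853 -0.0562  0.1317] [ 0.71 -0.2   0.14] [ 0.061 -0.191  0.006]
[ 0.4848 -0.0563  0.1319] [ 4.4   0.17 -1.55] [ 0.084 -0.892 -0.01 ]
```

```bash

python3 -m handwheel '{"series":[[[-0.0005,0,0],[0,0,0]],[[-0.001,-0.0001,0],[0,0,0]]]}' >/dev/null; python3 chk.py
python3 -m handwheel '{"series":[[[-0.0005,0,0],[0,0,0]],[[-0.001,-0.0001,0],[0,0,0]]]}' >/dev/null; python3 chk.py
python3 -m handwheel '{"series":[[[-0.0005,0,0],[0,0,0]],[[-0.001,-0.0001,0],[0,0,0]]]}' >/dev/null; python3 chk.py
```

```text
[ 0.4843 -0.0563  0.1321] [ 6.51  0.96 -1.56] [ 0.169 -1.647 -0.023]
[ 0.4838 -0.0564  0.1323] [ 9.07  0.88 -2.2 ] [ 0.175 -1.993  0.043]
[ 0.4832 -0.0564  0.1325] [ 9.37  0.92 -1.7 ] [ 0.209 -2.384 -0.017]
```

```bash

python3 -m handwheel '{"series":[[[-0.0005,0,0.0005],[0,0,0]],[[-0.001,-0.0001,0.001],[0,0,0]]]}' >/dev/null; python3 chk.py
python3 -m handwheel '{"series":[[[-0.0005,0,0],[0,0,0]],[[-0.001,-0.0001,0],[0,0,0]]]}' >/dev/null; python3 chk.py
python3 -m handwheel '{"series":[[[-0.0005,0,0],[0,0,0]],[[-0.001,-0.0001,0],[0,0,0]]]}' >/dev/null; python3 chk.py
python3 -m handwheel '{"series":[[[-0.0005,0,0],[0,0,0]],[[-0.001,-0.0001,0],[0,0,0]]]}' >/dev/null; python3 chk.py
python3 -m handwheel '{"series":[[[-0.0005,0,0],[0,0,0]],[[-0.001,-0.0001,0],[0,0,0]]]}' >/dev/null; python3 chk.py
```

```text
[ 0.4826 -0.0565  0.1337] [12.36  1.23 -2.99] [ 0.225 -2.647  0.02 ]
[ 0.4818 -0.0565  0.1338] [13.15  1.51 -2.68] [ 0.188 -2.833  0.086]
[ 0.481  -0.0566  0.1339] [13.06  1.73 -3.16] [ 0.25  -2.942  0.   ]
[ 0.4801 -0.0567  0.1339] [13.13  1.7  -2.64] [ 0.297 -2.99   0.022]
[ 0.4789 -0.0568  0.1338] [12.32  0.35 -1.81] [ 0.247 -2.715 -0.005]
```

```bash

python3 -m handwheel '{"series":[[[-0.0005,0,0],[0,0,0]],[[-0.001,-0.0001,0],[0,0,0]]]}' >/dev/null; python3 chk.py
python3 -m handwheel '{"series":[[[-0.0005,0,0],[0,0,0]],[[-0.001,-0.0001,0],[0,0,0]],[[-0.001,-0.0001,0],[0,0,0]]]}' >/dev/null; python3 chk.py
python3 -m handwheel '{"series":[[[-0.001,-0.0001,0],[0,0,0]],[[-0.002,-0.0002,0],[0,0,0]],[[-0.002,-0.0002,0],[0,0,0]]]}' >/dev/null; python3 chk.py
python3 -m handwheel '{"series":[[[-0.001,-0.0001,0],[0,0,0]],[[-0.002,-0.0002,0],[0,0,0]],[[-0.002,-0.0002,0],[0,0,0]]]}' >/dev/null; python3 chk.py
```

```text
[ 0.4772 -0.057   0.1336] [ 8.22  0.6  -2.16] [ 0.221 -1.849 -0.044]
[ 0.4739 -0.0574  0.1325] [ 1.03  0.74 -1.46] [ 0.053 -0.148  0.083]
[ 0.4717 -0.0576  0.1324] [ 0.33 -0.5  -1.53] [-0.003  0.022  0.007]
[ 0.4701 -0.0578  0.1326] [ 0.11  0.66 -0.52] [0.02  0.023 0.015]
```

```bash

python3 -m handwheel '{"series":[[[-0.0015,-0.0001,0],[0,0,0]],[[-0.003,-0.0002,0],[0,0,0]],[[-0.0045,-0.0003,0],[0,0,0]],[[-0.006,-0.0005,0],[0,0,0]],[[-0.0075,-0.0006,0],[0,0,0]],[[-0.009,-0.0007,0],[0,0,0]],[[-0.0105,-0.0008,0],[0,0,0]],[[-0.012,-0.0009,0],[0,0,0]],[[-0.0135,-0.001,0],[0,0,0]],[[-0.0135,-0.001,0],[0,0,0]]]}' >/dev/null; python3 chk.py
python3 - <<'E'
from h import *
a=[]
p,P,K,T=cloud("scene"); q=proj(K,T,[.56,-.05,.1])[0]; x,y=q.astype(int); a.append(cv2.resize(p[y-30:y+30,x-40:x+40],(400,300),interpolation=2))
p,P,K,T=cloud("wrist"); np.savez("w5.npz",p=p,P=P,K=K,T=T); a.append(cv2.resize(p[0:150,220:420],(400,300),interpolation=2))
cv2.imwrite("pics/m5.png",np.hstack(a))
E
```

```text
[ 0.4566 -0.0588  0.1326] [-0.28 -0.31 -1.29] [-0.004  0.003  0.005]
```

View pics/m5.png

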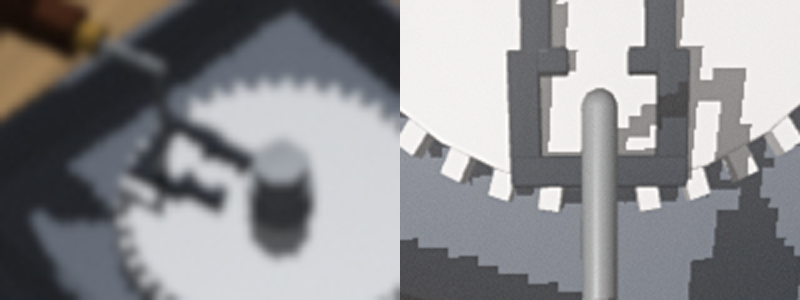

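The ring is off the shaft, with its bar near the gear's rim and the hook still in the eye. Depth along the ring will show whether it lies flat.

```bash
python3 - <<'E'
from h import *
d=np.load("w5.npz");P=d["P"];p=d["p"]
for u in (265,272,335,342,350):
    for v in (2,10,20,28,45,60,75,85): print(u,v,P[v,u].round(4),p[v,u])
E
```

```text
265 2 [ 0.5639 -0.0298  0.0887] [238 240 242]
265 10 [ 0.5614 -0.0298  0.0877] [238 239 242]
265 20 [ 0.5577 -0.0301  0.0888] [240 241 243]
265 28 [ 0.5551 -0.0301  0.0883] [240 242 243]
265 45 [ 0.549  -0.0305  0.0891] [239 241 242]
265 60 [ 0.5437 -0.0306  0.0883] [238 240 241]
265 75 [ 0.5382 -0.0308  0.0885] [239 240 242]
265 85 [ 0.5352 -0.0296  0.0772] [90 87 85]
272 2 [ 0.5638 -0.0326  0.0902] [237 239 241]
272 10 [ 0.5612 -0.0326  0.0894] [239 240 242]
272 20 [ 0.5582 -0.0325  0.0874] [237 239 241]
272 28 [ 0.5552 -0.0328  0.0887] [245 248 250]
272 45 [ 0.5491 -0.0332  0.0897] [245 247 249]
272 60 [ 0.5438 -0.0334  0.0896] [243 244 246]
272 75 [ 0.5386 -0.0334  0.0869] [241 242 244]
272 85 [ 0.5348 -0.0337  0.0883] [229 231 232]
335 2 [ 0.566  -0.0559  0.0883] [236 238 239]
335 10 [ 0.563  -0.0561  0.0893] [235 237 239]
335 20 [ 0.5597 -0.0564  0.0892] [237 238 241]
335 28 [ 0.5559 -0.0565  0.0945] [99 98 96]
335 45 [ 0.5511 -0.0572  0.0884] [236 237 240]
335 60 [ 0.5458 -0.0576  0.0884] [137 140 142]
335 75 [ 0.5403 -0.0581  0.0883] [143 145 147]
335 85 [ 0.5363 -0.0582  0.0935] [95 89 88]
342 2 [ 0.5652 -0.0584  0.0924] [133 134 135]
342 10 [ 0.5625 -0.0586  0.0927] [157 159 161]
342 20 [ 0.5594 -0.059   0.0914] [158 160 162]
342 28 [ 0.5562 -0.0591  0.0944] [101  98  97]
342 45 [ 0.5514 -0.0599  0.0879] [236 237 239]
342 60 [ 0.546  -0.0603  0.0884] [141 144 147]
342 75 [ 0.5404 -0.0608  0.0896] [138 140 142]
342 85 [ 0.5364 -0.0609  0.0941] [100  92  90]
350 2 [ 0.5647 -0.0612  0.0953] [106 102 103]
350 10 [ 0.5625 -0.0615  0.0936] [105 102 102]
350 20 [ 0.5592 -0.0618  0.0933] [105 101 101]
350 28 [ 0.5564 -0.0621  0.0941] [104 100  99]
350 45 [ 0.5507 -0.0626  0.0939] [102  98  97]
350 60 [ 0.5456 -0.0632  0.093 ] [74 76 75]
350 75 [ 0.5402 -0.0636  0.0944] [99 95 94]
350 85 [ 0.5367 -0.064   0.0936] [99 94 91]
```

The ring lies flat: its top is at 93.5 mm along its whole length on the 88.5 mm gear, and there is a gap of about 6 mm to the collar. Next I'll unhook, lift and go back over the stand.

```bash

python3 -m handwheel '{"series":[[[0.001,0.0001,0],[0,0,0]],[[0.0025,0.0002,0],[0,0,0]],[[0.004,0.0003,0],[0,0,0]],[[0.004,0.0003,0.003],[0,0,0]],[[0.004,0.0003,0.008],[0,0,0]],[[0.004,0.0003,0.016],[0,0,0]],[[0.004,0.0003,0.03],[0,0,0]],[[0.004,0.0003,0.055],[0,0,0]],[[0.004,0.0003,0.085],[0,0,0]],[[0.004,0.0003,0.115],[0,0,0]]]}' >/dev/null; python3 chk.py
python3 -m handwheel '{"series":[[[-0.004,-0.02,0],[0,0,-0.03]],[[-0.008,-0.05,0],[0,0,-0.07]],[[-0.013,-0.085,0],[0,0,-0.12]],[[-0.018,-0.12,0],[0,0,-0.18]],[[-0.026,-0.155,0],[0,0,-0.24]],[[-0.033,-0.19,0],[0,0,-0.29]],[[-0.039,-0.21,0],[0,0,-0.322]],[[-0.039,-0.2155,0],[0,0,-0.322]],[[-0.039,-0.2155,0],[0,0,-0.322]],[[-0.039,-0.2155,0],[0,0,-0.322]]]}' >/dev/null; python3 chk.py
python3 -m handwheel '{"series":[[[0,0,0],[0,0,0]],[[0,0,0],[0,0,0]],[[0,0,0],[0,0,0]]]}'
python3 - <<'E'
from h import *
p,P,K,T=cloud("wrist"); np.savez("w6.npz",p=p,P=P,K=K,T=T)
t,_=eyes.snapshot("top")
cv2.imwrite("pics/m6.png",np.hstack([p[0:300,200:440],cv2.resize(t[170:290,280:390],(275,300),interpolation=2)]))
E
```

```text
[ 0.4606 -0.0584  0.2494] [-0.59  0.54 -1.55] [ 0.006 -0.011  0.011]
[ 0.4223 -0.2725  0.2476] [-0.23  0.38 -1.05] [ 0.032 -0.01   0.04 ]
time_s: 21.85
eef_pos: [0.422, -0.2734, 0.2477]
tool_rot: [3.118, -0.382, 0.0]
wrist_force: [-0.2, -0.0, -1.0]
grip_width: 0.0141
gripper_force: 117.2
```

View pics/m6.png

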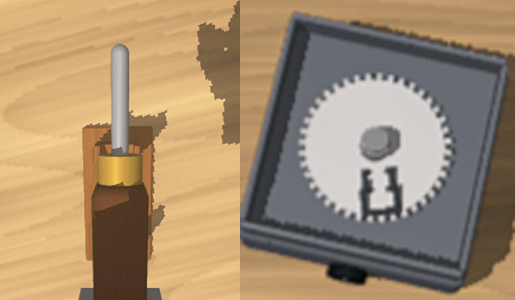

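The ring lies clear of the shaft in the top crop. In the wrist crop, the stand's foot has front corners at (83,127) and (153,127) and a rear-left corner near (86,260). I'll check the stand axis against the pick.

```bash
python3 - <<'E'
from h import *
def an(name,c):
    d=np.load(name);K=d["K"];T=d["T"]
    W=ray(K,T,c,.008)[:,:2]*1000; print(W.round(1)); return W
d=np.load("w6.npz"); p=d["p"].astype(int); P=d["P"]
m=(abs(P[...,2]-.008)<.005)&(p[...,2]<190)
for v in range(124,270,12):
    u=np.where(m[v,270:370])[0]+270; print(v,u.min() if len(u) else None,u.max() if len(u) else None,end=' | ')
print()
for n,f in(("w1.npz",0),("w6.npz",0)):
    d=np.load(n); P=d["P"]; m=np.zeros((480,640),np.uint8); m[100:265,270:380]=(P[100:265,270:380,2]>.0045)
    if n=="w6.npz": m[150:]=0
    cs,_=cv2.findContours(m,0,2); c=max(cs,key=cv2.contourArea)[:,0]; print(n,cv2.boundingRect(c))
W=an("w6.npz",[[283,127],[353,127],[286,260]])
a=W[0]-W[1]; print("front width",np.linalg.norm(a),"len",np.linalg.norm(W[0]-W[2]))
x=np.array([a[1],-a[0]])/np.linalg.norm(a); s=W[0]-W[2]; print("yaw",np.degrees(np.arctan2(x[1],x[0])),np.degrees(np.arctan2(s[1],s[0])))
print("centre",(W[0]+W[1])/2-60*s/np.linalg.norm(s))
W=an("w1.npz",[[290,125],[361,124],[293,262],[361,261]])
s=(W[0]+W[1]-W[2]-W[3])/2; print("w1 len",np.linalg.norm(s),"w",np.linalg.norm(W[0]-W[1]),"yaw",np.degrees(np.arctan2(s[1],s[0])),"centre",W.mean(0))
E
```

```text
124 None None | 136 283 351 | 148 283 351 | 160 284 351 | 172 283 351 | 184 284 351 | 196 285 351 | 208 284 350 | 220 285 350 | 232 285 350 | 244 286 350 | 256 286 350 | 268 None None | 
w1.npz (288, 100, 72, 165)
w6.npz (282, 100, 71, 50)
[[ 487.  -257.6]
 [ 472.6 -315. ]
 [ 372.1 -228.9]]
front width 59.116435250133115 len 118.43216501634991
yaw -14.071323666706268 -14.0555219703264
centre [ 421.62994804 -271.71556337]
[[ 487.1 -258.5]
 [ 472.7 -315.3]
 [ 371.7 -228.2]
 [ 356.8 -287.5]]
w1 len 119.22296519512244 w 58.53283096546107 yaw -14.114578412075675 centre [ 422.07261316 -272.38482854]
```

```bash

python3 -m handwheel '{"series":[[[0,0.0007,-0.03],[0,0,0]],[[0,0.0007,-0.065],[0,0,0]],[[0,0.0007,-0.1],[0,0,0]],[[0,0.0007,-0.13],[0,0,0]],[[0,0.0007,-0.155],[0,0,0]],[[0,0.0007,-0.17],[0,0,0]],[[0,0.0007,-0.18],[0,0,0]],[[0,0.0007,-0.187],[0,0,0]],[[0,0.0007,-0.19],[0,0,0]],[[0,0.0007,-0.19],[0,0,0]]]}' >/dev/null; python3 chk.py &&
python3 -m handwheel '{"series":[[[0,0,-0.0005],[0,0,0]],[[0,0,-0.0005],[0,0,0]]]}' >/dev/null; python3 chk.py &&
python3 -m handwheel '{"series":[[[0,0,-0.0005],[0,0,0]],[[0,0,-0.0005],[0,0,0]]]}' >/dev/null; python3 chk.py &&
python3 -m handwheel '{"series":[[[0,0,-0.0005],[0,0,0]],[[0,0,-0.0005],[0,0,0]]]}' >/dev/null; python3 chk.py &&
python3 -m handwheel '{"series":[[[0,0,-0.0005],[0,0,0]],[[0,0,-0.0005],[0,0,0]]]}' >/dev/null; python3 chk.py
```

```text
[ 0.422  -0.2734  0.0578] [ 0.5   0.54 -1.73] [ 0.032  0.015 -0.003]
[ 0.4221 -0.2735  0.0577] [-0.07 -0.09 -1.2 ] [-0.051 -0.013  0.031]
[ 0.4219 -0.2733  0.0568] [-0.96  0.14 -0.39] [-0.046 -0.013  0.042]
[ 0.4218 -0.2732  0.0561] [ 0.15 -0.31 -0.98] [-0.012  0.016 -0.012]
[ 0.4218 -0.2733  0.0559] [-1.17  0.98  3.36] [0.252 0.402 0.03 ]
```

Seated at 55.9 mm, the same height as when it was picked up. I'll release, lift and look.

```bash

python3 -m handwheel '{"series":[[[0,0,0],[0,0,0]],[[0,0,0],[0,0,0]],[[0,0,0],[0,0,0]],[[0,0,0],[0,0,0]],[[0,0,0],[0,0,0]],[[0,0,0],[0,0,0]],[[0,0,0],[0,0,0]],[[0,0,0],[0,0,0]]]}' 1
python3 -m handwheel '{"series":[[[0,0,0.02],[0,0,0]],[[0,0,0.05],[0,0,0]],[[0,0,0.09],[0,0,0]],[[0,0,0.13],[0,0,0]],[[0,0,0.17],[0,0,0]],[[0,0,0.185],[0,0,0]],[[0,0,0.185],[0,0,0]],[[0,0,0.185],[0,0,0]],[[0,0,0.185],[0,0,0]]]}'
python3 - <<'E'
from h import *
p,P,K,T=cloud("wrist"); s,_=eyes.snapshot("scene")
cv2.imwrite("pics/m7.png",np.hstack([p[50:350,200:450],cv2.resize(s[190:350,140:340],(375,300),interpolation=2)]))
z=P[...,2]; m=(abs(z-.075)<.005).astype(np.uint8); m[:,:295]=0;m[:,360:]=0;m[300:]=0
cs,_=cv2.findContours(m,0,1); c=max(cs,key=cv2.contourArea)[:,0]
r=cv2.minAreaRect((ray(K,T,c,.075)[:,:2]*1000).astype(np.float32)); print(r); print([np.nanmedian(z[v,322:332]).round(4) for v in (150,180,210,240,265)])
E
```

```text
time_s: 24.55
eef_pos: [0.4218, -0.2732, 0.0556]
tool_rot: [3.118, -0.384, -0.0]
wrist_force: [-0.4, -0.4, -0.7]
grip_width: 0.0853
gripper_force: 0.0
time_s: 25.45
eef_pos: [0.4212, -0.273, 0.2393]
tool_rot: [-3.117, 0.384, 0.003]
wrist_force: [-0.1, 0.9, -0.7]
grip_width: 0.0854
gripper_force: 0.0
((426.0212097167969, -274.0758361816406), (15.567054748535156, 106.13473510742188), 75.49201202392578)
[np.float64(0.0743), np.float64(0.0743), np.float64(0.0743), np.float64(0.0747), np.float64(0.0744)]
```

View pics/m7.png

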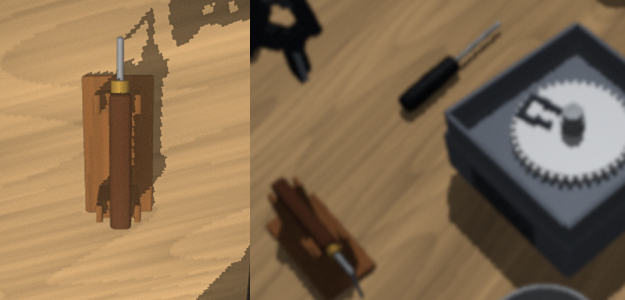

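The pick sits level in both saddles, within 2 mm and 1° of where it began. The ring lies flat on the gear, clear of the shaft, so I'm handing in.

```bash
python3 -c "
from station import ticket
print(ticket.finish_job())"
```

```text
the job is handed in; nothing more can be done
None
```

The job is handed in, with the outcome not reported back: the ring was pulled off with the pick and lies flat on the gear about 6 mm clear of the shaft, the pick is back level in its stand, and it took about 26 s of the 64 s.

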